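# Re-seat the cover of a thermal probe stage and lower the probe

### The job

The white cover of the little heated test dish was put back crooked: lift it by its orange tab, the tab edge first, only just clear of the dish (about a centimetre, so that the dry gas stays in), and set it gently back, level and centred, with its skirt all round the dish. Then press the red-tipped lift lever beside the probe head fully down, so that the probe needle goes down through the port of the cover to the chip. Move the probe only with its lever, let nothing touch the needle, and leave the chip tray and the tweezers on the tester where they lie.

Things in the scene. Friction and masses are not known exactly. Their poses are not given: they have to be found in the camera images.
- tester: Fixed black bench case, 300 x 300 x 55 mm, a dark plate on it (top 67 mm up), a round aluminium heater housing (diameter 112 mm, top 89 mm up) carrying a dark steel dish, and a probe head behind the dish (x 94 to 170 mm, |y| under 55 mm, to 160 mm high). Origin: on the table under the dish's axis; z up, x from dish to head (away from the robot, within 0.25 rad), y to the lift lever's side.
- seat (a point): Centre of the dish's mouth, level with its rim, 107 mm above the table. The dish is round: outer diameter 90 mm, inner 82 mm, 18 mm tall above the housing; the cover's skirt goes round it with about 2 mm to spare.
- cover: Loose white lid, 45 g, diameter 99 mm: 3 mm top plate, skirt 8 mm deep all round (inner diameter 95 mm), 20 mm port in the middle, grip tab along its -x. Origin: centre of the skirt's lower edge plane; z up, plate at z = 8 to 11 mm. Seated, its origin is 8 mm below seat. Starts 8 to 13 mm off towards the tab: far skirt up on the rim, tab edge hanging low, tilted some 6 to 10 degrees.
- cover_tab (a point): Middle of the orange grip tab, at (-66, 0, 7.5) mm in the cover's frame. The tab is a bar 14 mm wide (along the cover's y), 7 mm thick, reaching from 49 to 79 mm from the cover's axis; pinch its sides from above. The dark plate of the tester is about 35 mm under it.
- cover_far (a point): Lower edge of the skirt opposite the tab (at 48.5, 0, 0 mm in the cover's frame).
- lift_lever (a joint): Angle of the probe's lift lever: 0 is up (probe raised), 0.9 rad is fully down against its stop (probe lowered). It stays where it is left; 2 N at its end moves it.
- lever_pivot (a point): Axis of the lever, parallel to the tester's y: at (120, 62, 135) mm in the tester's frame. The lever is a steel rod 60 mm long pointing from it towards the tester's -x, 0.60 rad above the level when up (joint 0) and 0.30 rad below it when down.
- lever_tip (a point): Axis of the red thumb roller at the lever's end, 60 mm from the pivot: a cylinder 12 mm in diameter and 24 mm long, parallel to the tester's y.
- probe: Slender probe arm on the probe head, reaching 112 mm from its pivot (origin, at (112, 0, 126) mm in the tester's frame) to over the dish's centre, a thin needle hanging from its end. It moves with the lift lever. Fragile.
- probe_tip (a point): Point of the needle: about 33 mm above the seated cover's top plate when raised (the arm's end then some 65 mm above it), and at the chip on the dish's floor, 12 mm below the rim, when lowered.
- chip_tray: Black square chip tray, 50 by 50 by 7 mm, lying on the case's top (55 mm up) on the side away from the lever. Origin under its centre.
- tweezers: Steel tweezers, 115 mm long, 4 mm thick, lying on the case's top on the lever's side, roughly along the tester's x. Origin under their middle.
Not all that is in view belongs to the job. What is shaped like the cover but turquoise or yellow is not meant.

How it is judged (in metres and radians):
On the way, in this order (a step that is already met when the one before it is completed fails the run):
1. the tab edge of the cover is raised first: the tab 17 mm or more above its seated height while the far edge is still within 6 mm of the rim's level (z of cover_tab in the frame of tester above 0.124 m and z of cover_far in the frame of tester below 0.113 m).
2. the whole cover is raised clear of the dish (far edge 6.5 mm or more above the rim), touching nothing of the tester (z of cover_far in the frame of tester above 0.1135 m and z of cover_tab in the frame of tester above 0.115 m and contact force between cover and tester below 0.02 N), for 0.2 s.
3. the cover is set down on the dish, centred and level, its skirt round the rim (horizontal distance between cover and seat below 0.004 m and z of cover in the frame of tester between 0.097 and 0.1008 m and angle between cover's own z axis and vertical below 0.03 rad), for 0.2 s.
4. the lift lever is pressed fully down (value of joint lift_lever above 0.82 rad), for 0.2 s.
At the end, for the whole second after the job is handed in: The cover lies at rest on the dish, centred within 4 mm, fully down within 1.8 mm and level within 1.7 degrees; the lift lever is down past 0.82 rad of 0.9 and the needle stands through the port, its point at least 6 mm below the rim (all of step 3 and value of joint lift_lever above 0.82 rad and horizontal distance between probe_tip and seat below 0.005 m and z of probe_tip in the frame of tester below 0.101 m and linear speed of cover below 0.02 m/s); the robot touches nothing.
It fails at once if the cover is lifted more than 30 mm above its seat (z of cover in the frame of tester above 0.129 m).
It fails at once if the cover is dropped or thrown (moves faster than 0.35 m/s) (linear speed of cover above 0.35 m/s).
It fails at once if the probe touches the cover (contact force between probe and cover above 0.3 N).
It fails at once if the robot touches the probe (contact force between probe and the fingers above 0.5 N or contact force between probe and the arm above 0.5 N).
It fails at once if the chip tray or the tweezers are shifted by more than 15 mm (distance of any of chip_tray, tweezers from where it was at the start of the episode above 0.015 m).
It also fails if it takes over 48 s, if anything falls off the work surface, if the arm or the gripper's body presses on something with over 40 N, if the wrist force passes 120 N, or if a joint passes its speed limit or range.

### The arm

A 6-joint arm with a two-finger parallel gripper is mounted at the origin on the work surface. World frame = base frame: x ahead of the robot, y to its left, z up, the work surface at z = 0. Lengths are in mm, angles in rad, forces in N, time in s.
With the tool pointing down it reaches from about 350 to 875 mm from the base axis. Payload 4.2 kg.
Tool frame: the origin (TCP) lies midway between the tips of the shut fingers; the grasp point (between the pads) lies 19 mm behind it; z points along the fingers, y is the direction in which the jaws open and shut (so a half turn about z gives the same grasp; the last joint's range is limited). The gripper opens to 85 mm and grips with 20 to 120 N. Pads are 22 mm wide; open, the fingers measure 114 mm over their backs; the gripper's body (76 mm by 85 mm) begins 54 mm behind the grasp point. The pads swing forward as they close: fully open they stand 13 mm farther back than shut.
Start: joints at [1.538, 0.385, 0.008, 0, -1.194, -0.259], TCP at [179.766, 598.568, 231.312] pointing down, gripper open.
Joint ranges: [-3.14, 3.14], [-1.21, 2.06], [-1.07, 1.41], [-3.16, 2.05], [-2.99, -0.16], [-3.1, 3.1]. Speed limits (rad/s): [2.79, 2.79, 3.14, 3.14, 3.14, 3.14].

### API

Orientations are given as a unit quaternion [x, y, z, w].
In Python, from bench import read_state, get_image, job_done, search_frame, regions_of gives the robot as it stands.
- The arm moves only by the tool servo_tool, never from a script. Its arguments are lists of equal length, an entry for each row: "turn": the turn, a rotation vector about the world's x, y, z in rad, a list of three; "dp": the shift along the world's x, y, z in m, a list of three; "fingers": the finger opening in m, from 0 to 0.0854. In form: {"turn": [[rx, ry, rz], ...], "dp": [[tx, ty, tz], ...], "fingers": [fingers, ...]}. A call has exactly 5 rows; each row shifts and turns the pose as measured when the row begins; what a row does not reach is not made up. A row lasts 1/8 s, in which the tool goes at most 62.5 mm and 10.7 degrees, less where a joint would pass 70% of its speed; a pose out of reach is approached as far as the arm can. A call is refused whole if a number of a shift passes 0.0625 or a number of a turn 0.188, either way. A call with a gripper value outside its range is refused whole. The fingers move at their own pace and stop on an object; the grip force is fixed at half the most. Time passes only in rows, so rows that do not move let the fingers close, or fill a call up. It gives the time, the measured TCP pose, the force and the opening at its end, in the units of the state.
- read_state(): the state, without advancing time (a new reading comes with each control period).
- get_image(name): name is "side" or "top"; returns a dict with "img" (420x560x3 uint8, red, green, blue), "vfov" (degrees; the focal length in pixels is half the picture's height over the tangent of half this angle, whatever the lens; pixels are square), "cx", "cy" (the principal point, pixels), "world_from_camera" (4x4, takes a point from camera to world coordinates). Camera axes: x right, y down, z forward; pixel columns grow to the right and rows downward; lengths in mm; the calibration is good to about 2 mm. A picture is of the moment at which its call begins. There is no depth.
- job_done(): hands the job in, once; it reports no verdict.
Trained networks look in the newest picture that a camera, given by its name, has taken for a name from the list of things; names that differ only in an ending like _2 or _b are one class to them, and where a whole thing is asked for, a point or a joint stands for the part that bears it (a point fixed in the world has none). Each returns a list of dicts, best first, with "score" (0 to 1); they miss things now and then, are a little off and sometimes report something else, mostly with a low value. They report only what shows in the picture. A call takes as long as a camera call. They do not tell look-alikes from the thing itself.
- search_frame(query, camera): "box" ([left, top, width, height] in pixels, round what is visible of it).
- regions_of(query, camera): "region" (420x560 bool, what is visible of it) and "box" ([left, top, width, height] in pixels, round what is visible of it).
The state is a dict: "clock": time; "joints": joint angles; "joint_vel": joint speeds; "joint_efforts": joint torques, N m; "position": TCP position; "ee_rot": TCP orientation; "contact_force": force on the tool from outside, world axes, zero at the start; "wrist_torque": the same for the moment, N m; "gripper_width": finger opening in mm.
Only numpy, scipy, OpenCV 4.12 (cv2) and the standard library are available. Lean on these libraries where they do the work, as an engineer would, in place of code of your own. Each camera call takes 0.05 s, during which the arm holds its last target. There are 200 camera calls.

## Working session

There is one attempt and no reset: what is moved stays moved. The work goes in short steps, Python scripts to look and compute and a tool call to move; the robot and the scene stay as the last step left them, time stands still between calls to the robot, and variables do not carry over. Pictures are saved under pics/ and viewed, about 8 in all and at most 12, crops included, and the job is handed in when it is done.

Besides the shell and the picture viewer there is one more tool, called after "Call:" as name(argument=value, ...), one argument or row to a line, values as JSON. servo_tool: Moves the arm, as the interface text tells. Its arguments: {"type":"object","properties":{"turn":{"type":"array","items":{"type":"array","items":{"type":"number"}}},"dp":{"type":"array","items":{"type":"array","items":{"type":"number"}}},"fingers":{"type":"array","items":{"type":"number"}}},"required":["turn","dp","fingers"]}

```bash
mkdir -p pics; cat > h.py <<'E'
import numpy as np, cv2
from bench import *
def cam(n):
    d=get_image(n); d['f']=210/np.tan(np.radians(d['vfov'])/2); d['M']=np.array(d['world_from_camera']); return d
def ray(d,u,v):
    r=np.array([(u-d['cx'])/d['f'],(v-d['cy'])/d['f'],1]); return d['M'][:3,3],d['M'][:3,:3]@r
def atz(d,u,v,z):
    o,r=ray(d,u,v); return o+r*(z-o[2])/r[2]
def proj(d,p):
    q=d['M'][:3,:3].T@(np.array(p,float)-d['M'][:3,3]); return d['f']*q[0]/q[2]+d['cx'],d['f']*q[1]/q[2]+d['cy']
def tri(d1,p1,d2,p2):
    A=[];b=[]
    for d,p in((d1,p1),(d2,p2)):
        o,r=ray(d,*p); r=r/np.linalg.norm(r); P=np.eye(3)-np.outer(r,r); A.append(P);b.append(P@o)
    return np.linalg.lstsq(np.vstack(A),np.hstack(b),rcond=None)[0]
E
python3 - <<'E'
from h import *
D={n:cam(n) for n in('side','top')}
for n in D:
    d=D[n]; cv2.imwrite(f'pics/{n}0.png',d['img'][:,:,::-1]); print(n,d['f'],d['cx'],d['cy'],d['M'].round(3).tolist())
    for q in('cover','cover_tab','lever_tip','probe','tester','chip_tray','tweezers'):
        print(n,q,[(round(r['score'],2),np.round(r['box']).tolist()) for r in search_frame(q,n)][:4])
print(read_state())
E
```

```text
side 493.00548317365383 281.72130456206014 216.39419993796466 [[0.786, -0.476, 0.395, 72.135], [-0.618, -0.586, 0.523, -510.111], [-0.018, -0.655, -0.755, 906.017], [0.0, 0.0, 0.0, 1.0]]
side cover [(0.91, [260.0, 376.0, 72.0, 43.0]), (0.85, [227.0, 160.0, 44.0, 32.0]), (0.79, [137.0, 226.0, 54.0, 37.0]), (0.57, [290.0, 209.0, 45.0, 48.0])]
side cover_tab [(0.86, [229.0, 164.0, 42.0, 30.0]), (0.64, [137.0, 226.0, 50.0, 38.0]), (0.61, [284.0, 209.0, 51.0, 52.0]), (0.6, [261.0, 374.0, 69.0, 46.0])]
side lever_tip [(0.63, [313.0, 171.0, 18.0, 12.0]), (0.23, [315.0, 191.0, 34.0, 18.0])]
side probe [(0.64, [312.0, 191.0, 38.0, 25.0])]
side tester []
side chip_tray [(0.57, [330.0, 267.0, 36.0, 28.0])]
side tweezers [(0.51, [271.0, 191.0, 39.0, 23.0]), (0.24, [311.0, 170.0, 22.0, 10.0])]
top 515.3965897723155 283.25642273505844 205.7450170396507 [[-0.012, -0.985, 0.17, 306.082], [-1.0, 0.016, 0.021, -1.399], [-0.023, -0.169, -0.985, 1232.618], [0.0, 0.0, 0.0, 1.0]]
top cover [(0.9, [282.0, 176.0, 46.0, 62.0]), (0.78, [176.0, 290.0, 54.0, 47.0]), (0.67, [155.0, 165.0, 53.0, 41.0]), (0.63, [3
[... 492 characters left out ...]
: array([ 1.53758629e+00,  3.84662986e-01,  7.92230555e-03,  2.87740088e-06,
       -1.19399051e+00, -2.58578377e-01]), 'joint_vel': array([ 4.26772237e-04,  2.53009296e-06,  6.80854646e-04,  7.48080572e-04,
       -5.73655768e-04,  4.84425528e-05]), 'joint_efforts': array([ 7.92641771e-06, -3.92029953e+01,  1.88607931e+01,  4.19034630e+00,
       -2.29333509e-04,  2.58145079e-06]), 'position': array([179.77499592, 598.5758775 , 231.34361703]), 'ee_rot': array([ 9.89376381e-01, -1.45376669e-01, -2.33284478e-06, -3.25119576e-05]), 'contact_force': array([ 0.09734978, -0.94424844,  0.3076615 ]), 'wrist_torque': array([-0.00283679, -0.00465524, -0.02317631]), 'gripper_width': 85.95443736220813}
```

```bash
python3 - <<'E'
import cv2,numpy as np
t=cv2.imread('pics/top0.png');s=cv2.imread('pics/side0.png')
a=cv2.resize(t[115:265,215:375],(800,750)[:2],interpolation=cv2.INTER_CUBIC)
cv2.imwrite('pics/topc.png',cv2.resize(t[110:270,220:380],(600,600),interpolation=cv2.INTER_CUBIC))
cv2.imwrite('pics/sidec.png',cv2.resize(s[150:300,230:390],(640,600),interpolation=cv2.INTER_CUBIC))
E
```

```text
(no output)
```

View pics/topc.png

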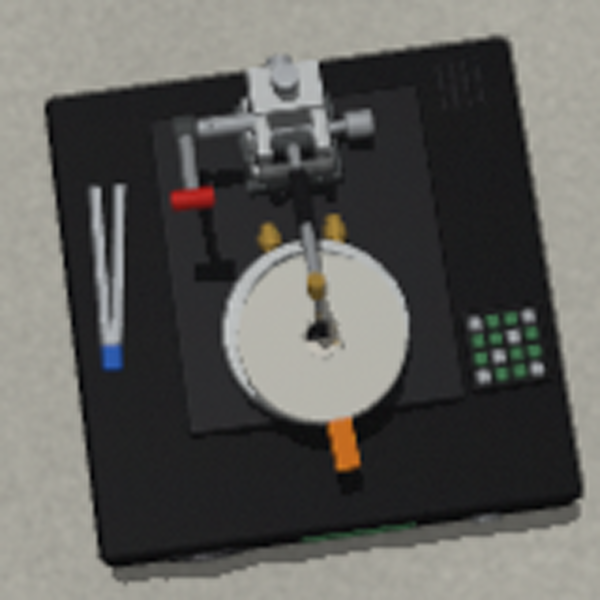

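View pics/sidec.png

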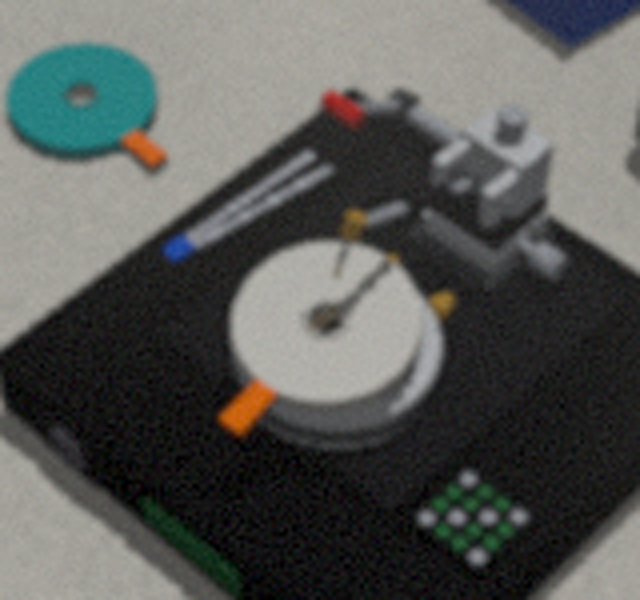

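View pics/side0.png

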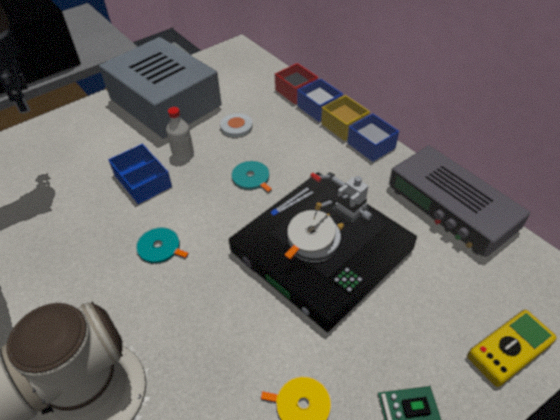

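The white cover (side (313,232), top (304,198)) is the one. The look-alikes are turquoise at side (250,175) and (158,245), and yellow at (303,402). The crops show the red roller, the orange tab and the needle above the port.

```bash
cat > m.py <<'E'
from h import *
from scipy.optimize import least_squares
def blob(m,roi,near=None):
    x0,y0,x1,y1=roi; z=np.zeros(m.shape,np.uint8); z[y0:y1,x0:x1]=m[y0:y1,x0:x1]
    n,l,s,c=cv2.connectedComponentsWithStats(z); i=1+np.argmax(s[1:,4]); return c[i],(l==i).astype(np.uint8),s[i]
def masks(d,roi):
    h=cv2.cvtColor(d['img'],cv2.COLOR_RGB2HSV).astype(int); H,S,V=h[...,0],h[...,1],h[...,2]
    return dict(red=blob(((H<4)|(H>174))&(S>150)&(V>70),roi),tab=blob((H>=5)&(H<=14)&(S>170)&(V>120),roi),
      white=blob((S<45)&(V>150),roi))
ROI={'top':(235,120,368,255),'side':(275,168,350,262)}
E
python3 - <<'E'
from m import *
D={n:cam(n) for n in('side','top')}
R={n:masks(D[n],ROI[n]) for n in D}
for n in D:
  for k in R[n]: print(n,k,R[n][k][0].round(2),R[n][k][2].tolist())
for k in('red','tab'): print(k,tri(D['side'],R['side'][k][0],D['top'],R['top'][k][0]).round(1), 'top@z',atz(D['top'],*R['top'][k][0],169 if k=='red' else 104).round(1),'side@z',atz(D['side'],*R['side'][k][0],169 if k=='red' else 104).round(1))
# case: dark region in top
d=D['top']; g=cv2.cvtColor(d['img'],cv2.COLOR_RGB2GRAY)
c,m,s=blob(g<90,(200,100,400,275)); cn=max(cv2.findContours(m,0,1)[0],key=len); hull=cv2.convexHull(cn)
rect=cv2.minAreaRect(hull);print(s,rect)
q=cv2.approxPolyDP(hull,6,True)[:,0];print(q.tolist())
for u,v in q: print(atz(d,u,v,55).round(1))
for n in D:
  w=R[n]['white'][1]; cn=max(cv2.findContours(w,0,1)[0],key=len); e=cv2.fitEllipse(cv2.convexHull(cn)); print(n,e, atz(D[n],*e[0],110).round(1))
E
```

```text
side red [315.49 176.83] [312, 174, 8, 7, 35]
side tab [291.22 251.48] [285, 246, 14, 12, 89]
side white [312.35 231.12] [288, 211, 52, 39, 1360]
top red [270.79 162.6 ] [265, 160, 12, 6, 57]
top tab [311.51 228.21] [308, 222, 8, 13, 72]
top white [304.26 198.51] [280, 174, 49, 48, 1629]
red [584.7  46.5 163.7] top@z [582.8  46.6 169. ] side@z [581.6  42.3 169. ]
tab [449.5 -39.1 100.7] top@z [449.2 -39.  104. ] side@z [447.8 -40.9 104. ]
[  232   120   143   143 13306] ((302.7142333984375, 192.26754760742188), (130.92059326171875, 130.06402587890625), 82.27816772460938)
[[354, 120], [372, 245], [250, 262], [232, 137]]
[ 713.1 -147.2   55. ]
[ 414.8 -177.6   55. ]
[380.  101.1  55. ]
[676.8 143.6  55. ]
side ((313.5918273925781, 231.87107849121094), (40.881011962890625, 51.73468780517578), 107.41970825195312) [513.1 -34.2 110. ]
top ((304.058837890625, 197.45880126953125), (47.60441207885742, 48.50941848754883), 91.1200180053711) [517.3 -23.8 110. ]
```

```bash
cat > ov.py <<'E'
from m import *
def T(o,yaw): 
    c,s=np.cos(yaw),np.sin(yaw); return lambda p:np.array([o[0]+c*p[0]-s*p[1],o[1]+s*p[0]+c*p[1],p[2]])
def circ(r,z): return [(r*np.cos(a),r*np.sin(a),z) for a in np.linspace(0,2*np.pi,73)]
def coverpts(off,pitch,r,z):  # pitch>0: tab low ; off along x of origin, zo
    c,s=np.cos(pitch),np.sin(pitch); return lambda p:(off[0]+c*p[0]-s*p[2],off[1]+p[1],off[2]+s*p[0]+c*p[2])
def draw(d,lines,box,k,fn):
    x0,y0,x1,y1=box; im=cv2.resize(d['img'][y0:y1,x0:x1,::-1],None,fx=k,fy=k,interpolation=cv2.INTER_CUBIC)
    for pts,col in lines:
        q=np.array([proj(d,p) for p in pts]); q=((q-[x0,y0]+.5)*k*8).astype(np.int32)
        cv2.polylines(im,[q],False,col,1,cv2.LINE_AA,3)
    return im
def lines(o,yaw,off,pitch):
    t=T(o,yaw); C=coverpts(off,pitch,0,0); L=[]
    w=lambda ps,col:L.append(([t(p) for p in ps],col))
    w(circ(56,89),(255,255,0)); w(circ(56,67),(255,255,0))
    w([(70.5,50,169),(70.5,74,169)],(0,255,0)); w([(70.5,62,169),(120,62,135)],(0,255,0))
    w([(0,0,143),(0,0,175),(112,0,126)],(255,0,255))
    w([(94,-55,160),(94,55,160)],(255,0,255))
    for r,z in((49.5,11),(49.5,0),(10,11)): w([C(p) for p in circ(r,z)],(0,0,255))
    w([C(p) for p in((-49,7,11),(-79,7,11),(-79,-7,11),(-49,-7,11))],(255,0,0))
    return L
E
python3 - <<'E'
from ov import *
L=lines((521,-24),.125,(-10.5,0,101),.14)
out=[draw(cam('top'),L,(262,155,332,245),6,0),draw(cam('side'),L,(278,165,348,255),6,0)]
cv2.imwrite('pics/ov1.png',np.hstack(out)[:600,:800] if 0 else cv2.resize(np.hstack(out),(800,514)))
E
```

```text
(no output)
```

View pics/ov1.png

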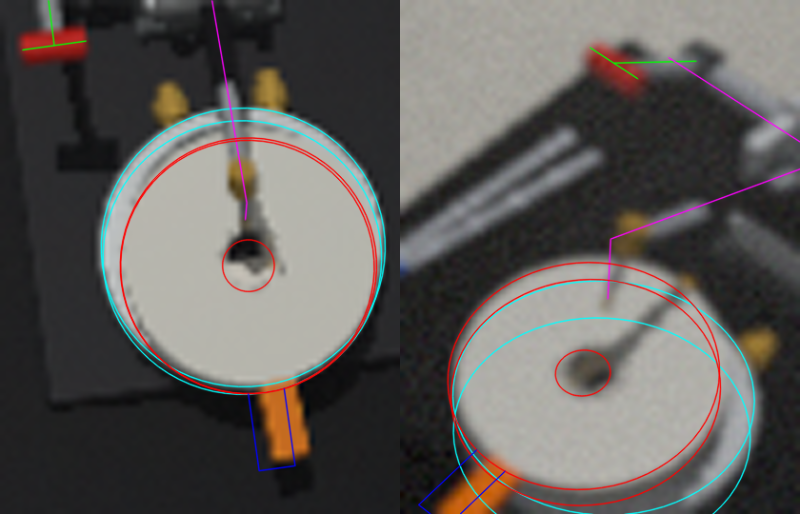

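Call:
servo_tool(
  dp=[
    [0,-0.03,0.05],
    [0.022,-0.053,0.02],
    [0.022,-0.053,0],
    [0.022,-0.053,0],
    [0.022,-0.053,0],
  ],
  turn=[
    [0,0,0.05],
    [0,0,0.05],
    [0,0,0.05],
    [0,0,0.05],
    [0,0,0.05],
  ],
  fingers=[0.04,0.04,0.04,0.04,0.04],
)

```text
clock: 1.62
position: [268.4, 352.8, 301.4]
ee_rot: [1.0, -0.014, 0.002, 0.0]
contact_force: [0.8, 0.2, -0.1]
gripper_width: 39.8
```

Call:
servo_tool(
  dp=[
    [0.022,-0.053,0],
    [0.022,-0.053,0],
    [0.022,-0.053,0],
    [0.022,-0.053,0],
    [0.022,-0.053,0],
  ],
  turn=[
    [0,0,0.05],
    [0,0,0.05],
    [0,0,0.05],
    [0,0,0.05],
    [0,0,0.04],
  ],
  fingers=[0.04,0.04,0.04,0.04,0.04],
)

```text
clock: 2.25
position: [379.9, 78.7, 303.9]
ee_rot: [0.994, 0.112, 0.005, -0.002]
contact_force: [0.8, 0.5, -0.1]
gripper_width: 39.8
```

Call:
servo_tool(
  dp=[
    [0.0155,-0.03,-0.035],
    [0.0155,-0.03,-0.035],
    [0.0155,-0.03,-0.035],
    [0.0155,-0.03,-0.03],
    [0,0,0],
  ],
  turn=[
    [0.007,-0.034,-0.01],
    [0.007,-0.034,-0.01],
    [0.007,-0.034,0],
    [0.007,-0.034,0],
    [0,0,0],
  ],
  fingers=[0.04,0.04,0.04,0.04,0.04],
)

```text
clock: 2.88
position: [444.4, -48.4, 167.5]
ee_rot: [0.992, 0.098, 0.079, -0.01]
contact_force: [0.5, -0.2, 0.4]
gripper_width: 40.0
```

```bash
cat >> ov.py <<'E'
from scipy.spatial.transform import Rotation as Ro
def tool():
    s=read_state(); R=Ro.from_quat(s['ee_rot']).as_matrix(); p=np.array(s['position'])
    print('clk',round(s['clock'],2),'tcp',p.round(1),'grasp',(p-19*R[:,2]).round(1),'z',R[:,2].round(3),'yaw',round(np.arctan(-R[0,1]/R[1,1]),3),'tilty',round(R[2,1],3),'F',np.round(s['contact_force'],1),'w',round(s['gripper_width'],1)); return p,R
E
python3 - <<'E'
from ov import *
p,R=tool()
L=[([p,p-19*R[:,2],p-73*R[:,2]],(0,255,0)),([p-19*R[:,2]-20*R[:,1],p-19*R[:,2]+20*R[:,1]],(0,255,0))]
out=[draw(cam('top'),L,(262,165,352,265),6,0),draw(cam('side'),L,(248,165,338,265),6,0)]
cv2.imwrite('pics/ov2.png',cv2.resize(np.hstack(out),(800,444)))
E
```

```text
clk 2.88 tcp [444.4 -48.4 167.5] grasp [441.4 -49.1 186.2] z [ 0.156  0.036 -0.987] yaw 0.198 tilty -0.005 F [ 0.5 -0.2  0.4] w 40.0
```

View pics/ov2.png

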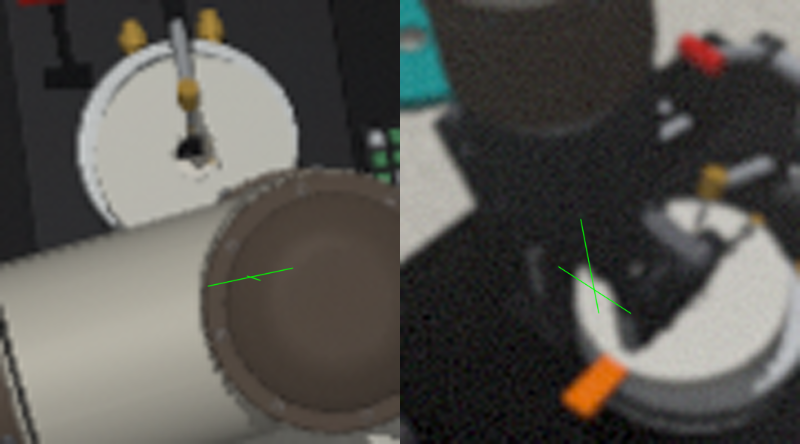

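Call:
servo_tool(
  dp=[
    [-0.005,0.008,0],
    [0.002,0,-0.02],
    [0.003,0,-0.025],
    [0.003,0,-0.025],
    [0,0,0],
  ],
  turn=[
    [0,0,0],
    [0,0,0],
    [0,0,0],
    [0,0,0],
    [0,0,0],
  ],
  fingers=[0.04,0.04,0.04,0.04,0.04],
)

```text
clock: 3.6
position: [452.3, -31.5, 105.7]
ee_rot: [0.99, 0.104, 0.09, -0.012]
contact_force: [-1.0, -0.4, 0.5]
gripper_width: 39.9
```

```bash
python3 - <<'E'
from ov import *
p,R=tool()
L=[]
out=[draw(cam('top'),L,(272,165,352,245),6,0),draw(cam('side'),L,(258,190,338,270),6,0)]
cv2.imwrite('pics/ov3.png',cv2.resize(np.hstack(out),(800,400)))
for q in ('cover_tab',): print([(r['score'],r['box']) for r in search_frame(q,'side')][:4])
print(masks(cam('side'),ROI['side'])['tab'][::2])
E
```

```text
clk 3.6 tcp [452.3 -31.5 105.7] grasp [448.9 -32.3 124.4] z [ 0.176  0.043 -0.983] yaw 0.211 tilty -0.005 F [-1.  -0.4  0.5] w 39.9
[(0.71, [135.7, 227.2, 51.9, 39.2]), (0.64, [229.1, 171.3, 19.8, 18.3]), (0.64, [261.1, 374.1, 69.6, 45.4]), (0.61, [287.6, 207.7, 50.3, 51.5])]
(array([290.41791045, 251.82089552]), array([286, 246,   9,  12,  67], dtype=int32))
```

View pics/ov3.png

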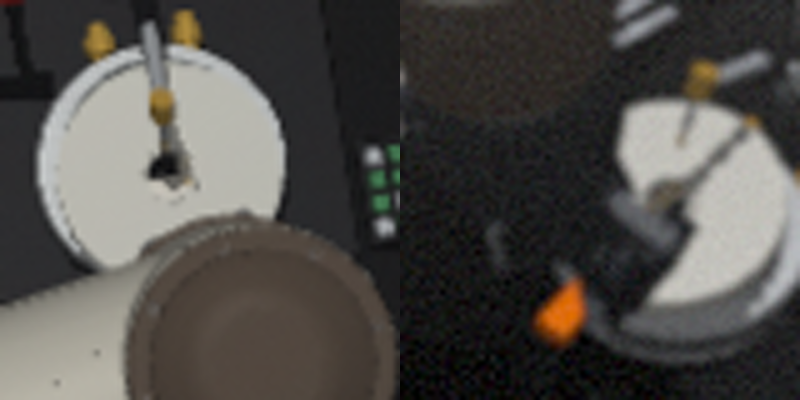

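```bash
python3 -c "
from ov import *
tool()"
```

```text
clk 3.8 tcp [453.9 -31.8 107.6] grasp [450.4 -32.7 126.3] z [ 0.181  0.044 -0.983] yaw 0.21 tilty -0.005 F [ 0.4 -0.   0.2] w 40.0
```

Call:
servo_tool(
  dp=[
    [-0.003,-0.007,0],
    [0,0,0],
    [0,0,-0.008],
    [0,0,0],
    [0,0,0],
  ],
  turn=[
    [-0.007,0.034,-0.008],
    [0,0,0],
    [0,0,0],
    [0,0,0],
    [0,0,0],
  ],
  fingers=[0.04,0.04,0.04,0.04,0.04],
)

```text
clock: 4.42
position: [451.7, -38.1, 102.0]
ee_rot: [0.992, 0.1, 0.078, -0.011]
contact_force: [-0.4, -0.5, 0.1]
gripper_width: 40.1
```

```bash
python3 -c "
from ov import *
p,R=tool()
d=cam('side'); L=[([p-20*R[:,1],p+20*R[:,1]],(0,255,0)),([p-19*R[:,2],p],(0,255,0))]
cv2.imwrite('pics/ov4.png',draw(d,L,(255,195,325,265),8,0))
"
```

```text
clk 4.42 tcp [451.7 -38.1 102. ] grasp [448.8 -38.9 120.7] z [ 0.153  0.037 -0.987] yaw 0.202 tilty -0.006 F [-0.4 -0.5  0.1] w 40.1
```

View pics/ov4.png

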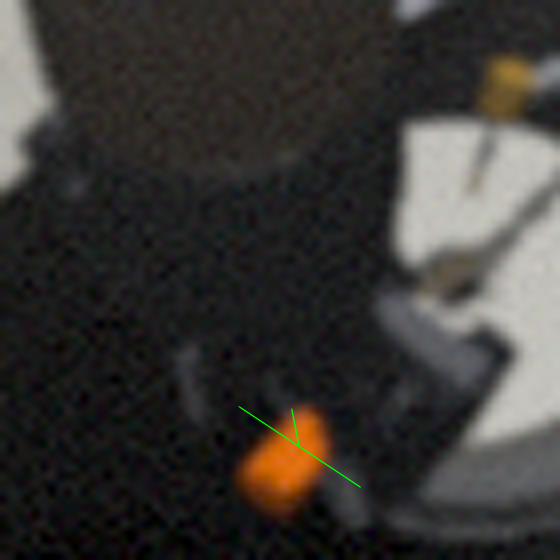

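Call:
servo_tool(
  dp=[
    [0,-0.001,-0.01],
    [0,0,-0.01],
    [0,0,0],
    [0,0,0],
    [0,0,0],
  ],
  turn=[
    [0,0,0],
    [0,0,0],
    [0,0,0],
    [0,0,0],
    [0,0,0],
  ],
  fingers=[0.04,0.04,0.04,0.03,0.03],
)

```text
clock: 5.1
position: [451.4, -39.3, 80.0]
ee_rot: [0.992, 0.1, 0.078, -0.011]
contact_force: [-0.2, 0.8, -0.2]
gripper_width: 30.1
```

Call:
servo_tool(
  dp=[
    [0,0,0],
    [0,0,0],
    [0,0,0],
    [0,0,0],
    [0,0,0],
  ],
  turn=[
    [0,0,0],
    [0,0,0],
    [0,0,0],
    [0,0,0],
    [0,0,0],
  ],
  fingers=[0.02,0.008,0.008,0.008,0.008],
)

```text
clock: 5.72
position: [451.6, -39.2, 80.5]
ee_rot: [0.992, 0.1, 0.078, -0.011]
contact_force: [0.3, 0.3, -0.9]
gripper_width: 12.8
```

```bash
python3 -c "
from ov import *
tool()"
```

```text
clk 5.72 tcp [451.6 -39.2  80.5] grasp [448.7 -39.9  99.3] z [ 0.153  0.037 -0.988] yaw 0.202 tilty -0.006 F [ 0.3  0.3 -0.9] w 12.8
```

```bash
cat >> ov.py <<'E'
import json
YAW=.202
def CR(pitch,yaw=YAW): return (Ro.from_euler('z',yaw)*Ro.from_euler('y',pitch)).as_matrix() # pitch>0: tab up
def init(pitch,tab):
    p,R=tool(); C=CR(pitch); o=np.array(tab)-C@[-66,0,7.5]
    json.dump([(R.T@C).tolist(),(R.T@(o-p)).tolist()],open('g.json','w'))
def cov():
    p,R=tool(); A,b=map(np.array,json.load(open('g.json'))); C=R@A; o=p+R@b
    print('cover o',o.round(1),'tab',(o+C@[-66,0,7.5]).round(1),'far',(o+C@[48.5,0,0]).round(1),'pitch',round(float(np.arcsin(-C[2,0])),3),'roll',round(float(C[2,1]),3)); return p,R,C,o
def to(o,pitch,n,yaw=YAW):  # o: cover origin target; n rows
    A,b=map(np.array,json.load(open('g.json'))); p,R,_,_=cov()
    Rt=CR(pitch,yaw)@A.T; pt=np.array(o)-Rt@b
    print('dp/row m',((pt-p)/n/1000).round(4),'turn/row',(Ro.from_matrix(Rt@R.T).as_rotvec()/n).round(4))
def far(f,pitch): return np.array(f)-CR(pitch)@[48.5,0,0]
E
python3 -c "
from ov import *
p,R=tool(); g=p-19*R[:,2]
init(-.14,g+CR(-.14)@[-2,0,0]); _,_,C,o=cov(); f=o+C@[48.5,0,0]+[0,0,.5]
for a in(-.06,.02,.1): print(a);to(far(f,a),a,1)
"
```

```text
clk 5.72 tcp [451.6 -39.2  80.5] grasp [448.7 -39.9  99.3] z [ 0.153  0.037 -0.988] yaw 0.202 tilty -0.006 F [ 0.3  0.3 -0.9] w 12.8
clk 5.72 tcp [451.6 -39.2  80.5] grasp [448.7 -39.9  99.3] z [ 0.153  0.037 -0.988] yaw 0.202 tilty -0.006 F [ 0.3  0.3 -0.9] w 12.8
clk 5.72 tcp [451.6 -39.2  80.5] grasp [448.7 -39.9  99.3] z [ 0.153  0.037 -0.988] yaw 0.202 tilty -0.006 F [ 0.3  0.3 -0.9] w 12.8
cover o [511.8 -27.  100.8] tab [446.8 -40.3  99. ] far [558.9 -17.3 107.6] pitch -0.14 roll -0.0
-0.06
clk 5.72 tcp [451.6 -39.2  80.5] grasp [448.7 -39.9  99.3] z [ 0.153  0.037 -0.988] yaw 0.202 tilty -0.006 F [ 0.3  0.3 -0.9] w 12.8
cover o [511.8 -27.  100.8] tab [446.8 -40.3  99. ] far [558.9 -17.3 107.6] pitch -0.14 roll -0.0
dp/row m [-0.0018 -0.0004  0.0093] turn/row [-0.0161  0.0784 -0.    ]
0.02
clk 5.72 tcp [451.6 -39.2  80.5] grasp [448.7 -39.9  99.3] z [ 0.153  0.037 -0.988] yaw 0.202 tilty -0.006 F [ 0.3  0.3 -0.9] w 12.8
cover o [511.8 -27.  100.8] tab [446.8 -40.3  99. ] far [558.9 -17.3 107.6] pitch -0.14 roll -0.0
dp/row m [-0.0028 -0.0006  0.0183] turn/row [-0.0321  0.1567 -0.    ]
0.1
clk 5.72 tcp [451.6 -39.2  80.5] grasp [448.7 -39.9  99.3] z [ 0.153  0.037 -0.988] yaw 0.202 tilty -0.006 F [ 0.3  0.3 -0.9] w 12.8
cover o [511.8 -27.  100.8] tab [446.8 -40.3  99. ] far [558.9 -17.3 107.6] pitch -0.14 roll -0.0
dp/row m [-0.0032 -0.0007  0.0273] turn/row [-0.0482  0.2351  0.    ]
```

Call:
servo_tool(
  dp=[
    [-0.001,0,0.0047],
    [0,0,0],
    [-0.0008,0,0.0046],
    [0,0,0],
    [0,0,0],
  ],
  turn=[
    [-0.008,0.039,0],
    [0,0,0],
    [-0.008,0.039,0],
    [0,0,0],
    [0,0,0],
  ],
  fingers=[0.008,0.008,0.008,0.008,0.008],
)

```text
clock: 6.35
position: [447.7, -39.6, 88.6]
ee_rot: [0.994, 0.1, 0.037, -0.007]
contact_force: [0.2, 0.0, -0.4]
gripper_width: 12.8
```

```bash
python3 -c "
from ov import *
f=[558.9,-17.3,108.5]
for a in(.02,.1): print(a);to(far(f,a),a,1)
"
```

```text
0.02
clk 6.35 tcp [447.7 -39.6  88.6] grasp [446.3 -40.  107.6] z [ 0.072  0.021 -0.997] yaw 0.2 tilty -0.006 F [ 0.2  0.  -0.4] w 12.8
cover o [509.4 -27.2 103.7] tab [444.4 -40.4 107.5] far [556.8 -17.5 106.5] pitch -0.057 roll 0.001
dp/row m [ 0.0011 -0.0001  0.0106] turn/row [-0.016   0.0755  0.0012]
0.1
clk 6.35 tcp [447.7 -39.6  88.6] grasp [446.3 -40.  107.6] z [ 0.072  0.021 -0.997] yaw 0.2 tilty -0.006 F [ 0.2  0.  -0.4] w 12.8
cover o [509.4 -27.2 103.7] tab [444.4 -40.4 107.5] far [556.8 -17.5 106.5] pitch -0.057 roll 0.001
dp/row m [ 0.0007 -0.0002  0.0196] turn/row [-0.032   0.1539  0.0013]
```

Call:
servo_tool(
  dp=[
    [0.0006,0,0.0055],
    [0.0004,0,0.005],
    [0,0,0.005],
    [0,0,0.0045],
    [0,0,0],
  ],
  turn=[
    [-0.008,0.039,0],
    [-0.008,0.039,0],
    [-0.008,0.039,0],
    [-0.008,0.037,0],
    [0,0,0],
  ],
  fingers=[0.008,0.008,0.008,0.008,0.008],
)

```text
clock: 6.98
position: [445.3, -40.3, 107.1]
ee_rot: [0.994, 0.099, -0.044, 0.001]
contact_force: [0.9, -0.4, -0.3]
gripper_width: 12.7
```

```bash
python3 -c "
from ov import *
f=[558.9,-17.3,109]
to(far(f,.1),.1,1)
L=[([p for p in T((521,-25),.125)(np.array(c))[None]],(0,0,0)) for c in [(0,0,107)]]
cv2.imwrite('pics/a5.png',np.hstack([draw(cam('top'),[],(272,155,342,255),5,0),draw(cam('side'),[],(270,165,350,265),5,0)]))
"
```

```text
clk 6.97 tcp [445.3 -40.3 107.1] grasp [447.  -40.1 126. ] z [-0.088 -0.011 -0.996] yaw 0.198 tilty -0.006 F [ 0.9 -0.4 -0.3] w 12.7
cover o [508.6 -27.6 111.7] tab [445.  -40.5 126.2] far [555.8 -18.1 106.6] pitch 0.107 roll 0.0
dp/row m [0.0031 0.0005 0.0017] turn/row [ 0.0011 -0.0067  0.0026]
```

View pics/a5.png

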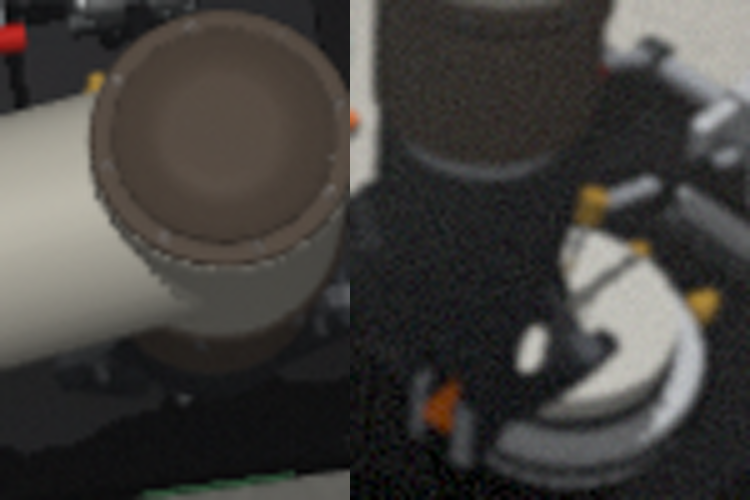

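Call:
servo_tool(
  dp=[
    [0.001,0,0.004],
    [0.001,0,0.002],
    [0,0,0],
    [0,0,0],
    [0,0,0],
  ],
  turn=[
    [-0.004,0.02,0],
    [0,0,0],
    [0,0,0],
    [0,0,0],
    [0,0,0],
  ],
  fingers=[0.008,0.008,0.008,0.008,0.008],
)

```text
clock: 7.7
position: [445.4, -40.8, 112.9]
ee_rot: [0.994, 0.099, -0.056, 0.002]
contact_force: [-0.3, 0.8, 0.0]
gripper_width: 12.4
```

```bash
python3 -c "
from ov import *
to([511,-27,118],0,4)
"
```

```text
clk 7.7 tcp [445.4 -40.8 112.9] grasp [447.5 -40.5 131.8] z [-0.111 -0.016 -0.994] yaw 0.197 tilty -0.006 F [-0.3  0.8  0. ] w 12.4
cover o [508.7 -28.1 116. ] tab [445.5 -40.9 132. ] far [555.9 -18.6 109.8] pitch 0.13 roll 0.001
dp/row m [ 0.0008  0.0003 -0.0016] turn/row [ 0.0063 -0.0319  0.0008]
```

Call:
servo_tool(
  dp=[
    [0.0008,0.0003,-0.0012],
    [0.0008,0.0003,-0.0014],
    [0.0008,0.0003,-0.0014],
    [0.0008,0.0003,-0.0014],
    [0,0,0],
  ],
  turn=[
    [0.006,-0.032,0],
    [0.006,-0.032,0],
    [0.006,-0.032,0.002],
    [0.006,-0.032,0.002],
    [0,0,0],
  ],
  fingers=[0.008,0.008,0.008,0.008,0.008],
)

```text
clock: 8.32
position: [448.3, -39.6, 107.1]
ee_rot: [0.995, 0.101, 0.011, -0.003]
contact_force: [-0.7, -0.4, -1.3]
gripper_width: 13.0
```

```bash
python3 -c "
from ov import *
p,R,C,o=cov()
d=cam('side')
L=[]
t=T((521,-25),.125)
for r,z in((49.5,11),(49.5,0)): L.append(([o+C@np.array(q) for q in circ(r,z)],(0,0,255)))
L.append(([o+C@np.array(q) for q in circ(10,11)],(0,0,255)))
for r,z in((56,89),(45,107)): L.append(([t(q) for q in circ(r,z)],(255,255,0)))
for r,z in((56,89),): L.append(([T((520,-28),.125)(q) for q in circ(r,z)],(0,255,0)))
a=draw(d,[],(275,185,350,265),5,0);b=draw(d,L,(275,185,350,265),5,0)
cv2.imwrite('pics/a6.png',np.hstack([a,b])); np.save('side6.npy',d['img'])
"
```

```text
clk 8.32 tcp [448.3 -39.6 107.1] grasp [447.9 -39.8 126.1] z [ 0.02   0.009 -1.   ] yaw 0.202 tilty -0.005 F [-0.7 -0.4 -1.3] w 13.0
cover o [510.6 -26.9 118.9] tab [446.  -40.2 126.1] far [558.1 -17.1 119. ] pitch -0.003 roll -0.001
```

View pics/a6.png

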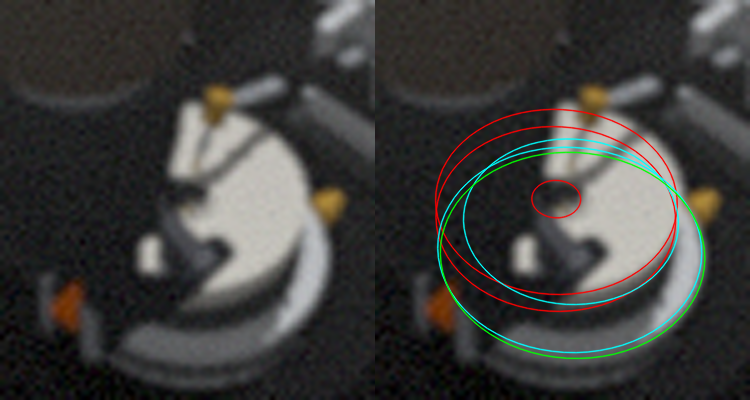

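```bash
cat > fit.py <<'E'
from ov import *
from scipy.ndimage import map_coordinates, gaussian_filter
def edges(d,img,fn,par,angs,sgn,w=3.5):
    """model circle points fn(par,a); returns signed pixel offsets along outward normal; sgn=+1 bright inside"""
    g=gaussian_filter(cv2.cvtColor(img,cv2.COLOR_RGB2GRAY).astype(float),.6); out=[]
    for a in angs:
        q=np.array(proj(d,fn(par,a))); t=np.array(proj(d,fn(par,a+.01)))-q; c=np.array(proj(d,fn(par,a+np.pi)))
        n=np.array([t[1],-t[0]])/np.hypot(*t); n*=np.sign(n@(q-c)) 
        s=np.arange(-w,w+.01,.1); v=map_coordinates(g,[q[1]+n[1]*s,q[0]+n[0]*s],order=1); gr=-np.gradient(v)*sgn
        i=gr.argmax(); out.append((s[i],gr[i],n,q))
    return out
def fit2(d,img,fn,par,angs,sgn=1,gmin=1.5):
    par=np.array(par,float)
    for k in range(6):
        E=edges(d,img,fn,par,angs,sgn); ok=[j for j,e in enumerate(E) if e[1]>gmin and abs(e[0])<3.4]
        if k>1:
            r0=np.array([E[j][0] for j in ok]); ok=[j for j,x in zip(ok,r0) if abs(x-np.median(r0))<1.2]
        J=[];r=[]
        for j in ok:
            f=lambda P:np.array(proj(d,fn(P,angs[j])))
            J.append([(f(par+np.eye(len(par))[i])-f(par))@E[j][2] for i in range(len(par))]); r.append(E[j][0])
        par=par+np.linalg.lstsq(np.array(J),np.array(r),rcond=None)[0]
    return par,len(ok),np.std(r) 
E
python3 - <<'E'
from fit import *
D={n:cam(n) for n in('side','top')}
I={n:cv2.imread(f'pics/{n}0.png')[:,:,::-1].copy() for n in D}
house=lambda P,a:np.array([P[0]+56*np.cos(a),P[1]+56*np.sin(a),89.])
rad=np.radians
# angles in world; top: crescent toward +x,+y ; side: toward -y/+x
for n,rng in(('top',(20,140)),('top',(30,120)),('side',(-110,0)),('side',(-60,-5))):
    print('housing',n,rng,fit2(D[n],I[n],house,(521,-25),rad(np.arange(*rng,4))))
for pit in(-.10,-.14,-.18):
    C=CR(pit); zo=107.5-48.5*np.sin(-pit)
    f=lambda P,a:np.array([P[0],P[1],zo])+C@[49.5*np.cos(a),49.5*np.sin(a),11]
    for n,rng in(('top',(0,360)),('side',(0,360))):
        an=[a for a in np.arange(*rng,5) if abs(a-191)>15]
        print(pit,'cover',n,fit2(D[n],I[n],f,(511,-26),rad(an)))
E
```

```text
housing top (20, 140) (array([521.34495878, -24.49358213]), 30, np.float64(0.2689279126870663))
housing top (30, 120) (array([521.04992482, -24.32203882]), 23, np.float64(0.21964053809243653))
housing side (-110, 0) (array([518.72197865, -28.6670489 ]), 27, np.float64(0.3233483938624765))
housing side (-60, -5) (array([519.35475514, -28.42538378]), 14, np.float64(0.3798495942945239))
-0.1 cover top (array([518.28966062, -26.40324099]), 49, np.float64(0.5477453692982464))
-0.1 cover side (array([513.13245796, -27.66715872]), 60, np.float64(0.4333685883094593))
-0.14 cover top (array([518.92944164, -23.04947603]), 64, np.float64(0.48724953501773643))
-0.14 cover side (array([514.38900646, -26.31726529]), 61, np.float64(0.36330620716036105))
-0.18 cover top (array([520.47945055, -22.40591217]), 60, np.float64(0.5286355602450103))
-0.18 cover side (array([515.79484503, -24.98305699]), 62, np.float64(0.3599955196853825))
```

```bash
python3 - <<'E'
from fit import *
D={n:cam(n) for n in('side','top')}
I={n:cv2.imread(f'pics/{n}0.png')[:,:,::-1].copy() for n in D}
rad=np.radians
port={n:None for n in D}
for pit in(-.11,-.14,-.17):
    C=CR(pit); zo=107.5-48.5*np.sin(-pit)
    f=lambda P,a:np.array([P[0],P[1],zo])+C@[49.5*np.cos(a),49.5*np.sin(a),11]
    for n,rng in(('top',[*range(-170,-15,5),*range(120,172,5)]),('side',[*range(20,175,5)]),('side',[*range(20,175,5),*range(-90,0,5)])):
        an=[(a-11.5) for a in rng]
        P,k,s=fit2(D[n],I[n],f,(511,-26),rad(an)); print(pit,'cover',n,P.round(1),k,round(s,2), 'tip/port px',np.round(proj(D[n],np.array([*P,zo])+C@[0,0,11]),1))
E
```

```text
-0.11 cover top [513.9 -28.5] 25 0.7 tip/port px [306.4 199.2]
-0.11 cover side [513.5 -26.1] 31 0.35 tip/port px [310.9 228.8]
-0.11 cover side [513.8 -26.5] 43 0.41 tip/port px [311.1 228.9]
-0.14 cover top [513.8 -30.1] 26 0.61 tip/port px [307.1 199.5]
-0.14 cover side [514.3 -25.6] 31 0.35 tip/port px [310.9 229. ]
-0.14 cover side [514.5 -25.8] 43 0.35 tip/port px [311.  229.1]
-0.17 cover top [513.8 -29.6] 26 0.67 tip/port px [306.9 199.8]
-0.17 cover side [514.8 -25. ] 31 0.35 tip/port px [310.8 229.3]
-0.17 cover side [515.1 -25.1] 43 0.34 tip/port px [311.  229.3]
```

```bash
python3 - <<'E'
from fit import *
D={n:cam(n) for n in('side','top')}
I={n:cv2.imread(f'pics/{n}0.png')[:,:,::-1].copy() for n in D}
rad=np.radians
for n in D:
    d=D[n]; h=cv2.cvtColor(I[n],cv2.COLOR_RGB2HSV).astype(int); im=I[n].astype(float)
    ex=np.clip(im[...,0]-np.maximum(im[...,1],im[...,2])-25,0,None)
    # exclude orange/gold: need g close to b
    ex[(im[...,1]-im[...,2])>25]=0
    m=np.zeros_like(ex); r=dict(top=(262,156,282,170),side=(308,170,325,184))[n]; m[r[1]:r[3],r[0]:r[2]]=ex[r[1]:r[3],r[0]:r[2]]
    yy,xx=np.mgrid[:420,:560]; c=(m*xx).sum()/m.sum(),(m*yy).sum()/m.sum()
    w=atz(d,*c,168.9)
    for yaw in(.115,.125,.135):
        t=T((0,0),yaw)((70.5,62,0)); print(n,'roller px',np.round(c,2),'origin',yaw,(w-t)[:2].round(1))
w=lambda P,a:np.array([P[0]+56*np.cos(a),P[1]+56*np.sin(a),67.])
for rng in((-150,-60),(-130,-60)): 
  for o in((521,-25),(519,-28),(522,-22)): print('base side',rng,fit2(D['side'],I['side'],w,o,rad(np.arange(*rng,4)),gmin=1))
E
python3 - <<'E'
import cv2,numpy as np
a=cv2.imread('pics/side0.png'); c=cv2.resize(a[195:265,280:350],(560,560),interpolation=cv2.INTER_CUBIC)
c=np.clip(255*(c/255.)**.55,0,255).astype(np.uint8)
cv2.imwrite('pics/v10.png',c)
E
```

```text
side roller px [315.31 176.31] origin 0.115 [519.5 -25.8]
side roller px [315.31 176.31] origin 0.125 [520.2 -26.5]
side roller px [315.31 176.31] origin 0.135 [520.9 -27.1]
top roller px [270.93 162.26] origin 0.115 [520.6 -23.4]
top roller px [270.93 162.26] origin 0.125 [521.3 -24. ]
top roller px [270.93 162.26] origin 0.135 [522.  -24.6]
base side (-150, -60) (array([527.5664482 , -17.71208094]), 23, np.float64(0.41411759651445795))
base side (-150, -60) (array([513.46328501, -19.30564608]), 12, np.float64(0.5987834889729903))
base side (-150, -60) (array([513.59914099, -19.32647921]), 12, np.float64(0.5983774357005418))
base side (-130, -60) (array([509.95310195, -20.59190833]), 12, np.float64(0.6426939828219619))
base side (-130, -60) (array([508.59339576, -18.97381443]), 9, np.float64(0.5265775827143465))
base side (-130, -60) (array([527.65420057, -17.82009817]), 18, np.float64(0.348364786813131))
```

View pics/v10.png

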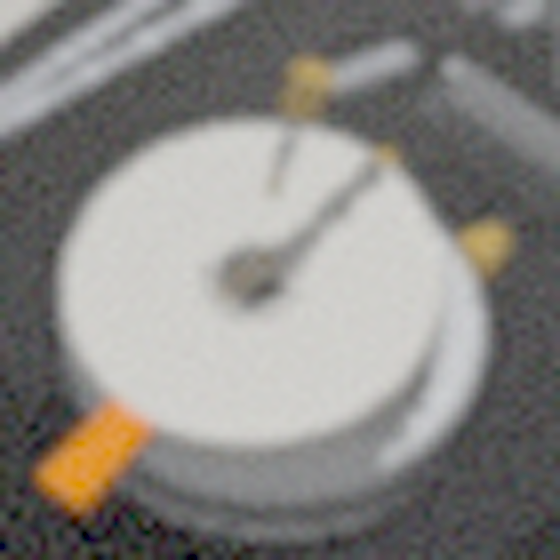

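```bash
python3 - <<'E'
from fit import *
from scipy.ndimage import gaussian_filter as gf
D={n:cam(n) for n in('side','top')}
I={n:cv2.imread(f'pics/{n}0.png')[:,:,::-1].copy() for n in D}
for n,box in(('top',(270,165,340,232)),('side',(284,205,346,262))):
    im=np.stack([gf(I[n][...,k].astype(float),.7) for k in range(3)],-1)
    x0,y0,x1,y1=box
    rb=im[...,0]-im[...,2]
    m=((im.min(-1)>110)&(rb>3)).astype(np.uint8); z=np.zeros_like(m); z[y0:y1,x0:x1]=m[y0:y1,x0:x1]
    cy,cx=(198,304) if n=='top' else (229,311)
    print(n,'rb plate',rb[cy+8,cx-8:cx+9:4].round(),'min',im.min(-1)[cy+8,cx])
    nn,l,s,c=cv2.connectedComponentsWithStats(z); i=1+np.argmax(s[1:,4]); z=(l==i).astype(np.uint8)
    cn=cv2.convexHull(max(cv2.findContours(z,0,1)[0],key=len)); e=cv2.fitEllipse(cn); print(e,s[i])
    for pit in(-.11,-.14,-.17):
        C=CR(pit); zo=107.5-48.5*np.sin(-pit)
        o=np.array([512,-26,zo]); q=np.array([proj(D[n],o+C@[49.5*np.cos(a),49.5*np.sin(a),11]) for a in np.linspace(0,6.28,60)],np.float32)
        e2=cv2.fitEllipse(q); print(pit,'model at 512,-26:',np.round(e2[0],2),np.round(e2[1],2),round(e2[2]),'-> cover xy',np.round(atz(D[n],*(np.array(e[0])-e2[0]+proj(D[n],o)),zo)[:2],1))
    cv2.imwrite(f'pics/m_{n}.png',z[y0:y1,x0:x1]*255)
    np.set_printoptions(linewidth=250)
    if n=='top':
        print('row198 R',im[198,274:334,0].round().astype(int)); print('row198 rb',rb[198,274:334].round().astype(int))
        print('col300 R',im[165:232,300,0].round().astype(int)); print('col300 rb',rb[165:232,300].round().astype(int))
E
```

```text
top rb plate [10.  9.  9.  8.  9.] min 172.06776288122256
((305.1980285644531, 199.49752807617188), (44.69654846191406, 44.79014587402344), 173.6451416015625) [ 283  177   45   45 1476]
-0.11 model at 512,-26: [305.24 200.12] [44.72 44.89] 113 -> cover xy [513.4 -25.9]
-0.14 model at 512,-26: [305.25 200.35] [44.74 44.82] 125 -> cover xy [513.9 -25.9]
-0.17 model at 512,-26: [305.27 200.59] [44.73 44.76] 164 -> cover xy [514.5 -25.9]
row198 R [ 44  44  44  44  57 111 170 185 182 178 181 183 182 182 182 182 182 182 182 182 182 182 182 182 182 180 166 125  59  27  23  21  29  57  90 117 154 177 182 182 182 182 182 181 181 181 181 181 181 181 181 181 180 175 141  72  44  41  40  41]
row198 rb [-1 -2 -2 -2 -2 -2 -3 -3 -1  3  8  9  9  9  9  9  9  9 10 10  9 10  9  9  9  9  9  6  2  0 -1 -2  0  4  8 10  9  9  9  9  9  9  9  9  8  8  8  8  8  8  9  9  9  7  2 -1 -1 -2 -2 -2]
col300 R [ 25  24  24  29  47  72  81  80  84 104 121 133 124 141 163 174 178 179 180 180 180 179 179 180 181 182 182 183 183 182 181 180 176 166 156 162 176 181 182 182 182 182 182 182 181 181 182 181 181 181 182 181 182 182 181 174 139  81  33  17  15  16
  16  20  27  30  30]
col300 rb [-2 -1 -2 -2 -2 -3 -4 -3 -3 -3 -3 -3 -1  4  7  7  8  9 10 11 11 11 10 10  9  9  9  9 10 10 10 10  9  9  8  9  9  9 10  9  9  9 10  9 10  9  9  9  9  9 10 10 10 10 10  9  6  2 -1 -1 -1 -1 -1 -1 -2 -1 -1]
side rb plate [8. 7. 6. 8. 8.] min 169.21396561953736
((311.2666015625, 230.12554931640625), (40.475379943847656, 47.9918098449707), 84.76969146728516) [ 288  210   47   41 1457]
-0.11 model at 512,-26: [310.43 229.71] [39.25 47.7 ] 86 -> cover xy [512.6 -27.9]
-0.14 model at 512,-26: [310.34 230.25] [39.84 47.65] 84 -> cover xy [513.7 -27. ]
-0.17 model at 512,-26: [310.24 230.78] [40.38 47.6 ] 82 -> cover xy [514.8 -26. ]
```

```bash
python3 -c "
from ov import *
p,R,C,o=cov(); A,b=json.load(open('g.json')); b=np.array(b)+R.T@C@[2,0,0]; json.dump([A,b.tolist()],open('g.json','w'))
to([521.5,-25.5,116.5],0,3)
"
```

```text
clk 8.78 tcp [449.1 -39.4 107.1] grasp [448.7 -39.6 126.1] z [ 0.021  0.009 -1.   ] yaw 0.202 tilty -0.005 F [-0.1 -0.5 -0.3] w 12.6
cover o [511.4 -26.7 118.9] tab [446.7 -40.  126.1] far [558.9 -16.9 119.1] pitch -0.004 roll -0.001
clk 8.78 tcp [449.1 -39.4 107.1] grasp [448.7 -39.6 126.1] z [ 0.021  0.009 -1.   ] yaw 0.202 tilty -0.005 F [-0.1 -0.5 -0.3] w 12.6
cover o [513.3 -26.3 118.9] tab [448.7 -39.6 126.1] far [560.8 -16.5 119.1] pitch -0.004 roll -0.001
dp/row m [ 0.0027  0.0003 -0.0007] turn/row [ 0.0002  0.0014 -0.0003]
```

Call:
servo_tool(
  dp=[
    [0.0027,0.0003,-0.0005],
    [0.0027,0.0003,-0.0005],
    [0.0022,0.0002,-0.0005],
    [0,0,0],
    [0,0,0],
  ],
  turn=[
    [0,0.0014,0],
    [0,0.0014,0],
    [0,0.001,0],
    [0,0,0],
    [0,0,0],
  ],
  fingers=[0.008,0.008,0.008,0.008,0.008],
)

```text
clock: 9.4
position: [457.5, -38.5, 105.4]
ee_rot: [0.995, 0.101, 0.009, -0.004]
contact_force: [-0.1, 0.0, -1.5]
gripper_width: 12.6
```

```bash
python3 - <<'E'
from fit import *
from scipy.ndimage import gaussian_filter as gf
to([521.5,-25.5,109],0,2)
D=cam('side'); p,R,C,o=cov()
# edge fit of warm-white plate, right arc, with current model
f=lambda P,a:np.array([P[0],P[1],o[2]])+C@[49.5*np.cos(a),49.5*np.sin(a),11]
im=np.stack([gf(D['img'][...,k].astype(float),.7) for k in range(3)],-1)
m=((im.min(-1)>110)&(im[...,0]-im[...,2]>3)).astype(np.uint8)*200
M=np.repeat(m[...,None],3,2)
for rng in((-80,50),(-60,40),(-80,75)): print(rng,fit2(D,M,f,o[:2],np.radians(np.arange(*rng,4))))
for P in (o[:2],):
    print([ (a,round(e[0],1)) for a,e in zip(range(-90,90,10),edges(D,M,f,P,np.radians(range(-90,90,10)),1))])
E
```

```text
clk 9.4 tcp [457.5 -38.5 105.4] grasp [457.2 -38.7 124.4] z [ 0.017  0.009 -1.   ] yaw 0.202 tilty -0.005 F [-0.1  0.  -1.5] w 12.6
cover o [521.8 -25.4 116.9] tab [457.2 -38.7 124.4] far [569.3 -15.6 116.9] pitch 0.0 roll -0.001
dp/row m [-0.0002 -0.     -0.0039] turn/row [ 0.0003 -0.     -0.0005]
clk 9.45 tcp [457.5 -38.5 105.4] grasp [457.2 -38.7 124.4] z [ 0.017  0.009 -1.   ] yaw 0.202 tilty -0.005 F [ 0.5 -0.9  0.1] w 12.3
cover o [521.8 -25.4 116.9] tab [457.2 -38.7 124.4] far [569.3 -15.6 116.9] pitch 0.0 roll -0.001
(-80, 50) (array([522.83237033, -27.45771689]), 24, np.float64(0.33016725559429244))
(-60, 40) (array([523.10099133, -26.71284156]), 18, np.float64(0.33374973990834667))
(-80, 75) (array([522.83237033, -27.45771689]), 24, np.float64(0.33016725559429244))
[(-90, np.float64(0.7)), (-80, np.float64(1.1)), (-70, np.float64(0.8)), (-60, np.float64(0.9)), (-50, np.float64(0.9)), (-40, np.float64(1.3)), (-30, np.float64(0.6)), (-20, np.float64(0.8)), (-10, np.float64(0.0)), (0, np.float64(0.1)), (10, np.float64(0.4)), (20, np.float64(-1.6)), (30, np.float64(-2.9)), (40, np.float64(-3.5)), (50, np.float64(-3.5)), (60, np.float64(-3.5)), (70, np.float64(-3.5)), (80, np.float64(-3.5))]
```

Call:
servo_tool(
  dp=[
    [-0.0006,0,-0.003],
    [0,0,-0.003],
    [0,0,-0.002],
    [0,0,0],
    [0,0,0],
  ],
  turn=[
    [0,0,0],
    [0,0,0],
    [0,0,0],
    [0,0,0],
    [0,0,0],
  ],
  fingers=[0.008,0.008,0.008,0.008,0.008],
)

```text
clock: 10.07
position: [456.5, -38.6, 96.7]
ee_rot: [0.995, 0.101, 0.009, -0.004]
contact_force: [0.5, 0.9, 0.0]
gripper_width: 12.8
```

Call:
servo_tool(
  dp=[
    [0,0,-0.001],
    [0,0,-0.001],
    [0,0,-0.001],
    [0,0,0],
    [0,0,0],
  ],
  turn=[
    [0,0,0],
    [0,0,0],
    [0,0,0],
    [0,0,0],
    [0,0,0],
  ],
  fingers=[0.008,0.008,0.008,0.008,0.008],
)

```text
clock: 10.7
position: [456.7, -38.6, 93.7]
ee_rot: [0.995, 0.101, 0.009, -0.004]
contact_force: [0.8, 0.4, 0.2]
gripper_width: 12.3
```

```bash
python3 -c "
from ov import *
to([521.2,-25.4,105],0,1)
print(read_state()['wrist_torque'])"
```

```text
clk 10.7 tcp [456.7 -38.6  93.7] grasp [456.3 -38.8 112.7] z [ 0.017  0.009 -1.   ] yaw 0.202 tilty -0.005 F [0.8 0.4 0.2] w 12.3
cover o [521.  -25.5 105.2] tab [456.3 -38.8 112.7] far [568.5 -15.7 105.2] pitch 0.0 roll -0.001
dp/row m [ 0.0002  0.0001 -0.0002] turn/row [ 0.0006  0.0001 -0.001 ]
[-0.01339283  0.07146643  0.02295883]
```

Call:
servo_tool(
  dp=[
    [0,0,-0.001],
    [0,0,-0.001],
    [0,0,0],
    [0,0,0],
    [0,0,0],
  ],
  turn=[
    [0,0,0],
    [0,0,0],
    [0,0,0],
    [0,0,0],
    [0,0,0],
  ],
  fingers=[0.008,0.008,0.008,0.008,0.008],
)

```text
clock: 11.32
position: [456.7, -38.6, 91.6]
ee_rot: [0.995, 0.101, 0.009, -0.004]
contact_force: [-0.2, -0.2, -0.5]
gripper_width: 12.6
```

```bash
python3 -c "
from ov import *
cov()
print(read_state()['wrist_torque'])"
```

```text
clk 11.32 tcp [456.7 -38.6  91.6] grasp [456.4 -38.7 110.5] z [ 0.017  0.009 -1.   ] yaw 0.202 tilty -0.005 F [-0.2 -0.2 -0.5] w 12.6
cover o [521.  -25.4 103. ] tab [456.4 -38.7 110.5] far [568.5 -15.7 103. ] pitch 0.0 roll -0.001
[-0.04275617  0.05961124  0.00882516]
```

Call:
servo_tool(
  dp=[
    [0,0,-0.001],
    [0,0,-0.001],
    [0,0,0],
    [0,0,0],
    [0,0,0],
  ],
  turn=[
    [0,0,0],
    [0,0,0],
    [0,0,0],
    [0,0,0],
    [0,0,0],
  ],
  fingers=[0.008,0.008,0.008,0.008,0.008],
)

```text
clock: 11.95
position: [456.7, -38.5, 89.4]
ee_rot: [0.995, 0.101, 0.009, -0.004]
contact_force: [1.0, 0.4, -1.0]
gripper_width: 13.1
```

```bash
python3 -c "
from ov import *
cov()
print(read_state()['wrist_torque'])"
```

```text
clk 11.95 tcp [456.7 -38.5  89.4] grasp [456.4 -38.7 108.4] z [ 0.017  0.009 -1.   ] yaw 0.202 tilty -0.005 F [ 1.   0.4 -1. ] w 13.1
cover o [521.  -25.4 100.9] tab [456.4 -38.7 108.4] far [568.5 -15.6 100.9] pitch -0.0 roll -0.001
[-0.00686381  0.05292085  0.02504848]
```

Call:
servo_tool(
  dp=[
    [0,0,-0.0008],
    [0,0,0],
    [0,0,0],
    [0,0,0],
    [0,0,0],
  ],
  turn=[
    [0,0,0],
    [0,0,0],
    [0,0,0],
    [0,0,0],
    [0,0,0],
  ],
  fingers=[0.008,0.008,0.008,0.008,0.008],
)

```text
clock: 12.58
position: [456.7, -38.5, 88.6]
ee_rot: [0.995, 0.101, 0.009, -0.004]
contact_force: [0.5, 0.4, -1.2]
gripper_width: 12.7
```

Call:
servo_tool(
  dp=[
    [0,0,0],
    [0,0,0],
    [0,0,0],
    [0,0,0],
    [0,0,0],
  ],
  turn=[
    [0,0,0],
    [0,0,0],
    [0,0,0],
    [0,0,0],
    [0,0,0],
  ],
  fingers=[0.016,0.018,0.022,0.03,0.036],
)

```text
clock: 13.2
position: [457.2, -38.5, 88.9]
ee_rot: [0.995, 0.101, 0.009, -0.004]
contact_force: [0.2, -0.4, 0.5]
gripper_width: 36.0
```

```bash
python3 -c "
from ov import *
cov()
print(read_state()['wrist_torque'])"
```

```text
clk 13.2 tcp [457.2 -38.5  88.9] grasp [456.8 -38.6 107.9] z [ 0.018  0.009 -1.   ] yaw 0.203 tilty -0.005 F [ 0.2 -0.4  0.5] w 36.0
cover o [521.5 -25.3 100.5] tab [456.8 -38.6 107.9] far [569.  -15.5 100.6] pitch -0.001 roll -0.001
[-0.00274534  0.05282898  0.05524209]
```

Call:
servo_tool(
  dp=[
    [0,0,0.02],
    [0,0,0.04],
    [-0.01,0.01,0.05],
    [-0.02,0.045,0.02],
    [-0.02,0.055,0],
  ],
  turn=[
    [0,0,0],
    [0,0,0],
    [0,0,0],
    [0,0,0],
    [0,0,0],
  ],
  fingers=[0.036,0.036,0.036,0.03,0.02],
)

```text
clock: 13.82
position: [406.1, 71.8, 222.5]
ee_rot: [0.995, 0.097, 0.009, -0.004]
contact_force: [0.1, 0.2, -0.6]
gripper_width: 20.3
```

Call:
servo_tool(
  dp=[
    [-0.01,0.055,0],
    [0,0.055,0],
    [0,0.03,0],
    [0,0,0],
    [0,0,0],
  ],
  turn=[
    [0,0,0],
    [0,0,0],
    [0,0,0],
    [0,0,0],
    [0,0,0],
  ],
  fingers=[0,0,0,0,0],
)

```text
clock: 14.45
position: [393.3, 218.2, 223.9]
ee_rot: [0.995, 0.1, 0.01, -0.005]
contact_force: [-0.9, 0.1, 0.4]
gripper_width: 0.3
```

```bash
cat > chk.py <<'E'
from fit import *
from scipy.ndimage import gaussian_filter as gf
tool()
out=[]
for n,box in(('top',(270,165,340,232)),('side',(284,205,346,262))):
    d=cam(n); im=np.stack([gf(d['img'][...,k].astype(float),.7) for k in range(3)],-1)
    x0,y0,x1,y1=box; m=((im.min(-1)>110)&(im[...,0]-im[...,2]>3)).astype(np.uint8); z=np.zeros_like(m); z[y0:y1,x0:x1]=m[y0:y1,x0:x1]
    nn,l,s,c=cv2.connectedComponentsWithStats(z); i=1+np.argmax(s[1:,4]); z=(l==i).astype(np.uint8)
    e=cv2.fitEllipse(cv2.convexHull(max(cv2.findContours(z,0,1)[0],key=len)))
    o=np.array([521,-25.,99]); q=np.array([proj(d,o+[49.5*np.cos(a),49.5*np.sin(a),11]) for a in np.linspace(0,6.28,60)],np.float32); e2=cv2.fitEllipse(q)
    print(n,np.round(e[0],2),np.round(e[1],2),'model',np.round(e2[0],2),np.round(e2[1],2),'cover xy',np.round(atz(d,*(np.array(e[0])-e2[0]+proj(d,o)),99)[:2],1))
    L=[([T((521,-25.),.125)(q) for q in circ(56,89)],(255,255,0)),([np.array(o)+[49.5*np.cos(a),49.5*np.sin(a),11] for a in np.linspace(0,6.3,60)],(0,0,255))]
    b=(272,160,337,250) if n=='top' else (278,170,348,260)
    out+=[draw(d,[],b,6,0)]
cv2.imwrite('pics/chk.png',cv2.resize(np.hstack(out),(800,533)))
E
python3 chk.py
```

```text
clk 14.45 tcp [393.3 218.2 223.9] grasp [392.9 218.  242.9] z [ 0.019  0.013 -1.   ] yaw 0.2 tilty -0.009 F [-0.9  0.1  0.4] w 0.3
top [304.37 195.8 ] [44.52 45.16] model [304.58 195.96] [43.88 44.71] cover xy [521.4 -24.5]
side [314.23 229.18] [37.18 48.05] model [313.66 227.95] [36.42 47.41] cover xy [519.8 -28.3]
```

View pics/chk.png

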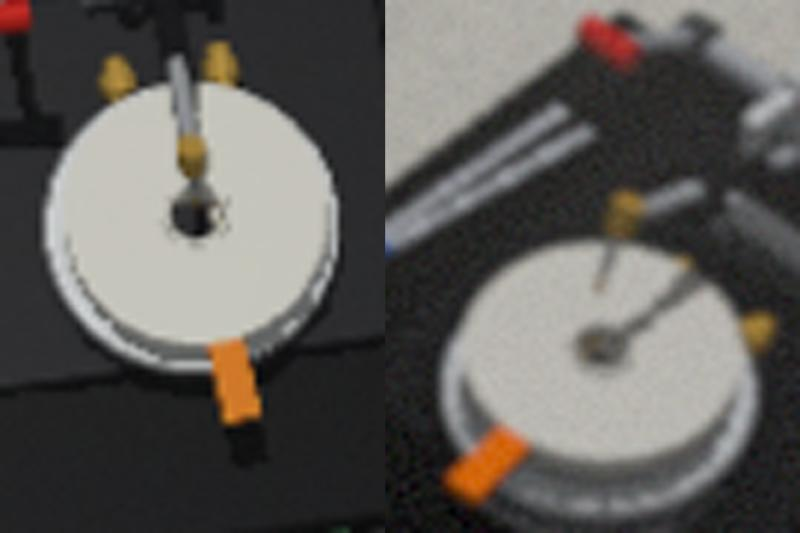

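The cover is round the dish, level and centred. In the top view the port is at (195,215) and concentric with the housing. Next is the lever, pressed with shut fingers.

Call:
servo_tool(
  dp=[
    [0.037,-0.034,0],
    [0.037,-0.034,0],
    [0.037,-0.034,0],
    [0.037,-0.034,0],
    [0.03,-0.03,0],
  ],
  turn=[
    [0,0,0],
    [0,0,0],
    [0,0,0],
    [0,0,0],
    [0,0,0],
  ],
  fingers=[0,0,0,0,0],
)

```text
clock: 15.18
position: [574.5, 43.3, 225.3]
ee_rot: [0.995, 0.1, 0.011, -0.006]
contact_force: [-0.3, 0.4, 0.4]
gripper_width: -0.1
```

Call:
servo_tool(
  dp=[
    [0,0,0],
    [0,0,0],
    [0,0,0],
    [0,0,0],
    [0,0,0],
  ],
  turn=[
    [0,0,0],
    [0,0,0],
    [0,0,0],
    [0,0,0],
    [0,0,0],
  ],
  fingers=[0,0,0,0,0],
)

```text
clock: 15.8
position: [573.4, 40.5, 225.2]
ee_rot: [0.995, 0.097, 0.011, -0.006]
contact_force: [0.0, 0.2, -0.6]
gripper_width: 0.3
```

Call:
servo_tool(
  dp=[
    [0.004,0.004,-0.01],
    [0,0,-0.015],
    [0,0,-0.012],
    [0,0,0],
    [0,0,0],
  ],
  turn=[
    [0,0,0],
    [0,0,0],
    [0,0,0],
    [0,0,0],
    [0,0,0],
  ],
  fingers=[0,0,0,0,0],
)

```text
clock: 16.42
position: [576.8, 45.4, 184.4]
ee_rot: [0.995, 0.098, 0.01, -0.006]
contact_force: [0.2, 0.0, -0.3]
gripper_width: -0.1
```

```bash
python3 - <<'E'
from ov import *
p,R=tool(); d=cam('side')
t=T((521,-25),.125)
L=[([p-11*R[:,0],p+11*R[:,0]],(0,255,0)),([p,p-40*R[:,2]],(0,255,0)),([t((70.5,50,169)),t((70.5,74,169))],(255,255,0))]
b=(285,140,355,220)
cv2.imwrite('pics/lev.png',np.hstack([draw(d,[],b,5,0),draw(d,L,b,5,0)]))
E
```

```text
clk 16.43 tcp [576.8  45.4 184.4] grasp [576.4  45.2 203.4] z [ 0.018  0.014 -1.   ] yaw 0.196 tilty -0.01 F [ 0.2  0.  -0.3] w -0.1
```

View pics/lev.png

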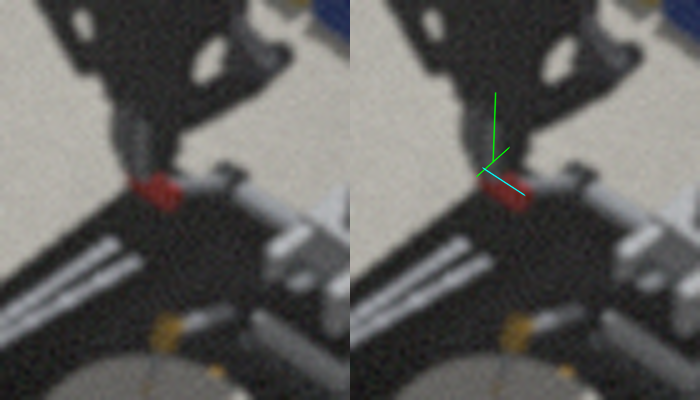

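Call:
servo_tool(
  dp=[
    [0.001,0,-0.008],
    [0,0,-0.01],
    [0,0,-0.01],
    [0,0,-0.01],
    [0,0,-0.005],
  ],
  turn=[
    [0,0,0],
    [0,0,0],
    [0,0,0],
    [0,0,0],
    [0,0,0],
  ],
  fingers=[0,0,0,0,0],
)

```text
clock: 17.1
position: [576.9, 45.0, 139.8]
ee_rot: [0.995, 0.098, 0.009, -0.006]
contact_force: [-1.4, 0.8, 1.7]
gripper_width: -0.1
```

```bash
cat > lv.py <<'E'
from ov import *
tool()
for n in('side','top'):
    d=cam(n); im=d['img'].astype(float); ex=np.clip(im[...,0]-np.maximum(im[...,1],im[...,2])-25,0,None); ex[(im[...,1]-im[...,2])>25]=0
    r=dict(top=(255,150,285,180),side=(300,165,330,205))[n]; m=np.zeros_like(ex); m[r[1]:r[3],r[0]:r[2]]=ex[r[1]:r[3],r[0]:r[2]]
    yy,xx=np.mgrid[:420,:560]; print(n,'red',m.sum().round(),((m*xx).sum()/(m.sum()+1e-9)).round(1),((m*yy).sum()/(m.sum()+1e-9)).round(1))
    for j in(0,.3,.5,.7,.82,.9): print('  ',j,np.round(proj(d,T((521,-25),.125)((120-60*np.cos(.6-j),62,135+60*np.sin(.6-j)))),1),end='')
    print()
E
python3 lv.py
```

```text
clk 17.1 tcp [576.9  45.  139.8] grasp [576.6  44.7 158.8] z [ 0.017  0.014 -1.   ] yaw 0.196 tilty -0.01 F [-1.4  0.8  1.7] w -0.1
side red 854.0 313.1 192.1
   0 [315.1 175.8]   0.3 [312.5 183. ]   0.5 [311.6 187.4]   0.7 [311.4 191.3]   0.82 [311.7 193.2]   0.9 [312.  194.4]
top red 303.0 272.2 172.3
   0 [271.4 162.4]   0.3 [272.2 167.8]   0.5 [272.6 170.1]   0.7 [272.8 171.4]   0.82 [272.9 171.7]   0.9 [272.9 171.6]
```

Call:
servo_tool(
  dp=[
    [0,0,-0.006],
    [0,0,-0.005],
    [0,0,-0.003],
    [0,0,0],
    [0,0,0],
  ],
  turn=[
    [0,0,0],
    [0,0,0],
    [0,0,0],
    [0,0,0],
    [0,0,0],
  ],
  fingers=[0,0,0,0,0],
)

```text
clock: 17.82
position: [578.8, 45.4, 125.8]
ee_rot: [0.995, 0.098, 0.011, -0.006]
contact_force: [0.6, 0.9, 1.0]
gripper_width: 0.1
```

```bash
python3 lv.py
```

```text
clk 17.82 tcp [578.8  45.4 125.8] grasp [578.4  45.1 144.8] z [ 0.021  0.015 -1.   ] yaw 0.196 tilty -0.01 F [0.6 0.9 1. ] w 0.1
side red 901.0 313.3 196.0
   0 [315.1 175.8]   0.3 [312.5 183. ]   0.5 [311.6 187.4]   0.7 [311.4 191.3]   0.82 [311.7 193.2]   0.9 [312.  194.4]
top red 219.0 272.3 173.2
   0 [271.4 162.4]   0.3 [272.2 167.8]   0.5 [272.6 170.1]   0.7 [272.8 171.4]   0.82 [272.9 171.7]   0.9 [272.9 171.6]
```

Call:
servo_tool(
  dp=[
    [0,0,-0.0015],
    [0,0,-0.001],
    [0,0,0],
    [0,0,0],
    [0,0,0],
  ],
  turn=[
    [0,0,0],
    [0,0,0],
    [0,0,0],
    [0,0,0],
    [0,0,0],
  ],
  fingers=[0,0,0,0,0],
)

```text
clock: 18.55
position: [579.1, 45.4, 124.3]
ee_rot: [0.995, 0.098, 0.012, -0.006]
contact_force: [-0.6, -1.0, 1.9]
gripper_width: 0.2
```

Call:
servo_tool(
  dp=[
    [0,0,-0.001],
    [0,0,-0.001],
    [0,0,0],
    [0,0,0],
    [0,0,0],
  ],
  turn=[
    [0,0,0],
    [0,0,0],
    [0,0,0],
    [0,0,0],
    [0,0,0],
  ],
  fingers=[0,0,0,0,0],
)

```text
clock: 19.18
position: [579.3, 45.3, 124.1]
ee_rot: [0.995, 0.098, 0.013, -0.006]
contact_force: [-1.2, -0.2, 2.3]
gripper_width: -0.1
```

```bash
python3 lv.py
```

```text
clk 19.18 tcp [579.3  45.3 124.1] grasp [578.8  45.1 143.1] z [ 0.024  0.014 -1.   ] yaw 0.197 tilty -0.01 F [-1.2 -0.2  2.3] w -0.1
side red 907.0 313.3 196.4
   0 [315.1 175.8]   0.3 [312.5 183. ]   0.5 [311.6 187.4]   0.7 [311.4 191.3]   0.82 [311.7 193.2]   0.9 [312.  194.4]
top red 162.0 272.8 173.2
   0 [271.4 162.4]   0.3 [272.2 167.8]   0.5 [272.6 170.1]   0.7 [272.8 171.4]   0.82 [272.9 171.7]   0.9 [272.9 171.6]
```

Call:
servo_tool(
  dp=[
    [0,0,0.01],
    [0,0,0.03],
    [0,0,0.04],
    [-0.02,0.02,0.03],
    [-0.035,0.04,0],
  ],
  turn=[
    [0,0,0],
    [0,0,0],
    [0,0,0],
    [0,0,0],
    [0,0,0],
  ],
  fingers=[0,0,0,0,0],
)

```text
clock: 19.9
position: [523.8, 105.0, 235.8]
ee_rot: [0.995, 0.095, 0.011, -0.006]
contact_force: [-0.2, 0.5, 0.1]
gripper_width: -0.0
```

Call:
servo_tool(
  dp=[
    [-0.035,0.04,0],
    [-0.035,0.04,0],
    [-0.03,0.04,0],
    [0,0,0],
    [0,0,0],
  ],
  turn=[
    [0,0,0],
    [0,0,0],
    [0,0,0],
    [0,0,0],
    [0,0,0],
  ],
  fingers=[0,0,0,0,0],
)

```text
clock: 20.52
position: [418.9, 230.2, 237.8]
ee_rot: [0.995, 0.097, 0.012, -0.008]
contact_force: [0.6, -0.2, -0.0]
gripper_width: -0.0
```

```bash
python3 lv.py; python3 chk.py; python3 -c "
from ov import *
for n in('side','top'):
  for q in('tweezers','chip_tray','probe'): print(n,q,[(round(r['score'],2),np.round(r['box']).tolist()) for r in search_frame(q,n)][:2])"
```

```text
clk 20.52 tcp [418.9 230.2 237.8] grasp [418.5 229.8 256.8] z [ 0.023  0.018 -1.   ] yaw 0.195 tilty -0.014 F [ 0.6 -0.2 -0. ] w -0.0
side red 3794.0 312.2 194.4
   0 [315.1 175.8]   0.3 [312.5 183. ]   0.5 [311.6 187.4]   0.7 [311.4 191.3]   0.82 [311.7 193.2]   0.9 [312.  194.4]
top red 5214.0 272.5 171.2
   0 [271.4 162.4]   0.3 [272.2 167.8]   0.5 [272.6 170.1]   0.7 [272.8 171.4]   0.82 [272.9 171.7]   0.9 [272.9 171.6]
clk 20.62 tcp [419.4 229.6 237.7] grasp [419.  229.2 256.7] z [ 0.023  0.018 -1.   ] yaw 0.193 tilty -0.014 F [-0.1 -0.4  1.9] w 0.2
top [304.37 195.78] [44.55 45.19] model [304.58 195.96] [43.88 44.71] cover xy [521.4 -24.5]
side [314.18 229.21] [37.07 48.16] model [313.66 227.95] [36.42 47.41] cover xy [519.6 -28.3]
side tweezers [(0.55, [274.0, 193.0, 35.0, 20.0])]
side chip_tray [(0.72, [334.0, 265.0, 31.0, 28.0])]
side probe [(0.73, [312.0, 191.0, 36.0, 37.0])]
top tweezers [(0.58, [251.0, 161.0, 2.0, 48.0])]
top chip_tray [(0.62, [343.0, 188.0, 23.0, 25.0]), (0.55, [285.0, 175.0, 43.0, 57.0])]
top probe [(0.55, [294.0, 143.0, 14.0, 50.0])]
```

```bash
python3 -c "
from bench import *
print(job_done())"
```

```text
the job is handed in; nothing more can be done
None
```

The job is handed in at about 21 s of the 48 s. As far as I can tell, every step was carried out. The hand-in gave no verdict.

**What I did**
- I pinched the white cover by its orange tab and raised the tab edge first. By my estimate the tab reached about 132 mm while the far edge was near 110 mm.
- I levelled the cover at about 118 mm, moved it roughly 8 mm over the dish and lowered it with no contact force felt. I released it about 1 mm above fully seated.
- I then pressed the red roller down with shut fingers until it stopped giving, at tip height 124.1 mm, and moved the arm clear.

**Last checks**
- **Cover:** its fitted outline in both cameras agrees with a seated, level cover. It did not shift when the lever was pressed. The top camera puts it about 0.2 mm from where that camera sees the dish.
- **Lever:** both cameras put the roller at about 0.87–0.9 rad, and the tip height agrees at about 0.88 rad.
- **Tweezers and tray:** the detector boxes match their starting places to within a few pixels (about 2 mm each).

**What disagreed or stayed unverified**
- The side camera puts the cover and dish 2–4 mm from the top camera's positions, beyond the stated 2 mm calibration.
- Within the side view, the cover is about 2 mm from the dish position taken from the roller, but within about 1 mm of the less reliable housing-edge fit.
- I did not confirm the needle's depth by eye, because the picture limit was used up before the final view. I infer it from the lever angle.

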